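Load a specimen carrier and hold a probe on its marked spot

TASK

Slide the carrier - the flat steel slab with the sloping specimen block on it - into the lipped slot of the rack, going in at the open end with the high end of the slope leading, until it is fully home against the end stop, and let go of it. Then take the hand probe from its stand and set its sprung tip inside the ring marked on the sloping face, with the probe square to that sloping face, pressing gently until the tip is pushed about half-way in. Finish like that: still holding the probe on the spot in the gripper, with nothing else on the worktop disturbed.

Things in the scene. Friction and masses are not known exactly. Their poses are not given: they have to be found in the camera images.
- rack: Fixed slotted rack, 135 x 125 mm, 21 mm high: grey floor plate, two aluminium side rails with lips, end stop. Origin: on the table under the middle of the home place; x runs along the slot from the mouth (towards the robot) to the stop, z up. Slot floor 8 mm above the origin; the carrier is home with its origin 8 mm straight above the rack's and its axes along the rack's.
- rack_mouth (a point): Middle of the slot's mouth, on its floor, 45 mm before the rack's origin (stop face 45 mm behind it). Slot 93 mm wide between the rails, 9 mm high under the lips; lips 4 mm thick, 78 mm clear between them. In front the floor runs on 35 mm as an apron, and two flared cheeks, about 20 mm long, widen the entry to about 107 mm.
- carrier: Loose steel slab 90 x 90 x 7 mm, 0.25 kg, lying flat, with an aluminium wedge block fixed on its middle. Origin: centre of its underside; z up, x from the low to the high end of the slope. The block is 30 mm wide (y) with upright sides to grasp, 46 mm long (x -23 to +23 mm); its top slopes up at 20 degrees towards +x, from z = 24 mm to z = 41 mm.
- carrier_front (a point): Middle of the slab's leading (+x) edge, 45 mm from the carrier's origin and 3.5 mm above its underside.
- spot (a point): Centre of the dark ring (16 mm across) on the sloping face, 32.4 mm above the carrier's underside at its middle; z of this frame points square out of the sloping face (20 degrees from the slab's z, leaning towards the carrier's -x), x up the slope.
- stand: Fixed grey block, 70 x 70 x 50 mm high, with an upright 20 mm hole right through its middle, in which the probe's nose hangs. Origin: centre of its underside, z up.
- probe: Loose hand probe, 121 mm long, 0.12 kg, standing tip down in the stand. Origin: centre of the underside of its collar (36 mm across, 6 mm thick) that rests on the stand; z from tip to tail. Square handle 22 x 22 mm, faces square to x and y, z = 6 to 78 mm, 3 mm button on top; round nose, 16 mm across, down to z = -28 mm, then the 6 mm sprung tip to z = -40 mm when free.
- probe_tip (a joint): How far the sprung tip is pushed into the nose: 0 free, 0.012 m fully in. The spring pushes back with about 0.9 N at the start and 4.5 N fully in (300 N/m).
- probe_point (a point): The round end (3 mm radius) of the probe's tip, moving with it.
- plunger: Bystander: steel die plunger, 43 mm across, 60 mm high; origin under its centre.
- vial: Bystander: snap-cap vial, 22 mm across, 54 mm high, behind the rack to the left; origin under its centre.
- jar: Bystander: screw-cap jar, 48 mm across, 66 mm high; origin under its centre.
- clock: Bystander: bench timer 58 x 66 mm, 20 mm high; origin under its centre.
- pellet: Bystander: round flanged sample pellet, 50 mm across, 13 mm high; origin under its centre.
- vial_b: Bystander: a second snap-cap vial, 22 mm across, 54 mm high, near the front right corner; origin under its centre.

How it is judged:
On the way:
1. the carrier is fully home in the slot of the rack, slope rising towards the stop, and let go (x of carrier_front in the frame of rack above 0.042 m and y of carrier_front in the frame of rack between -0.004 and 0.004 m and z of carrier in the frame of rack between 0.005 and 0.0115 m and angle between the x axis of carrier and the x axis of rack, either way round below 0.06 rad and contact force between each of the arm, the fingers and carrier below 0.2 N), for 0.3 s.
At the end, for the whole second after the job is handed in: Carrier in the slot within 3 mm of the stop, not touched by the robot. Probe held in the gripper, at rest, touching nothing but the specimen: tip within 7.5 mm of the ring's centre, axis within 7 degrees of square to the slope, tip pushed in 2.5 to 9.8 mm, force 0.8 to 7 N (all of step 1 and distance between probe_point and spot below 0.0075 m and angle between the z axis of probe and the z axis of spot, either way round below 0.12 rad and value of joint probe_tip between 0.0025 and 0.0098 m and contact force between probe and carrier between 0.8 and 7 N and contact force between the fingers and probe above 1 N and contact force between probe and stand below 0.1 N and contact force between probe and rack below 0.1 N and linear speed of each of probe, carrier below 0.01 m/s and angular speed of probe below 0.1 rad/s); the arm keeps its last pose, push and grip.
It fails at once if the probe was pressed hard on the carrier (over 12 N) (contact force between probe and carrier above 12 N).
It fails at once if a bystander was disturbed (moved over 20 mm) (distance of any of plunger, vial, jar, clock, pellet, vial_b from where it was at the start of the episode above 0.02 m).
It also fails if it takes over 51 s, if anything falls off the work surface, if the arm or the gripper's body presses on something with over 40 N, if the wrist force passes 120 N, or if a joint passes its speed limit or range.

ROBOT

A 7-joint arm with a two-finger parallel gripper is mounted at the origin on a cart in front of the work surface, level with it; the furniture and walls round the work are solid. World frame = base frame: x ahead of the robot, y to its left, z up, the work surface at z = 0. Lengths are in m, angles in rad, forces in N, time in s.
With the tool pointing down it reaches from about 0.35 to 0.9 m from the base axis. Payload 19.9 kg.
Tool frame: the origin (TCP) lies at the very end of the fingers, on their centre line; the grasp point (between the pads) lies 19 mm behind it (env.tcp_to_grasp is the distance from the TCP to the grasp point, in m); z points along the fingers, y is the line along which they close (so a half turn about z gives the same grasp; the last joint's range is limited). The gripper opens to 85 mm and grips with 20 to 120 N. Pads are 22 mm wide; open, the fingers measure 114 mm over their backs; the gripper's body (76 mm by 85 mm) begins 54 mm behind the grasp point. The pads swing forward as they close: fully open they stand 13 mm farther back than shut.
Start: joints at [1.212, 0.417, -0.01, 1.614, 0.005, 1.111, -0.053], TCP at [0.195, -0.594, 0.231] pointing down, gripper open.
Joint ranges: [-2.81, 2.81], [-0.39, 2.02], [-1.27, 1.25], [0.06, 2.57], [-1.19, 4.33], [0.19, 2], [-2.82, 2.82]. Speed limits (rad/s): [1.89, 1.89, 2.39, 2.39, 3.01, 3.01, 3.01].

INTERFACE

Orientations are given as a rotation vector (axis times angle).
In Python, from rig import env, grab_frame, calibration gives the robot as it stands.
- The arm moves only by the tool jog_arm, never from a script. Its argument "increments" is text: rows parted by semicolons, each of 6 numbers parted by spaces: the shift along the tool's x, y, z in mm, then the turn, a rotation vector about the tool's x, y, z in degrees. In form: tx ty tz rx ry rz; .... A call has 1 to 5 rows; each row is the pose to reach, as a shift and turn from the pose commanded when the call began, along the tool's axes at that moment; what a row does not reach only later rows make up. A row lasts 1/12 s, in which the tool goes at most 41.7 mm and 7.16 degrees, less where a joint would pass 70% of its speed; a pose out of reach is approached as far as the arm can. A call with a gripper value outside its range is refused whole. "hand" is the finger opening in mm, from 0 to 85.4, set as the call begins (left out, the last holds). The fingers move at their own pace and stop on an object; "grip_force" is the grip in N (left out, the last holds). Time passes only in rows, so rows that repeat a pose let the fingers close. It gives the time, the measured TCP pose, the force, the opening and the grip force at its end, in the units of the state.
- env.get_obs(): the state, without advancing time (a new reading comes with each control period).
- grab_frame(name): name is "side" or "top" or "wrist"; returns the picture (480x640x3 uint8, red, green, blue); there is no depth.
- calibration(name): a dict with "mtx" (3x3 intrinsics, pixels), "rvec" (rotation vector, rad) and "tvec" (3), from world to camera coordinates, as OpenCV has them; the wrist camera has in their place "mount" (4x4, takes a point from camera to tool coordinates, whose origin is the TCP and whose axes are the flange's). Camera axes: x right, y down, z forward; pixel columns grow to the right and rows downward; lengths in m; the calibration is good to about 2 mm. A picture is of the moment at which its call begins: read the wrist's pose just before it. calibration takes no time and is no camera call.
- env.finish_job(): hands the job in; it is judged then, once.
The state is a dict: "time_s": time; "qpos": joint angles; "joint_velocities": joint speeds; "joint_efforts": joint torques, N m; "tcp_pos": TCP position; "eef_rot": TCP orientation; "contact_force": force on the tool from outside, world axes, zero at the start; "wrist_torque": the same for the moment, N m; "width": finger opening in m; "grasp_force": force on a finger pad.
Only numpy, scipy, OpenCV 4.12 (cv2) and the standard library are available. Lean on these libraries where they do the work, as an engineer would, in place of code of your own. Each camera call takes 0.05 s, during which the arm holds its last target. There are 200 camera calls.

## Working session

There is one attempt and no reset: what is moved stays moved. The work goes in short steps, Python scripts to look and compute and a tool call to move; the robot and the scene stay as the last step left them, time stands still between calls to the robot, and variables do not carry over. Pictures are saved under pics/ and viewed, at most 10 in all, crops included, and the job is handed in when it is done.

Besides the shell and the picture viewer there is one more tool, called as name(argument=value, ...) on one line, values as JSON. jog_arm: Moves the arm, as the interface text tells. Its arguments: {"type":"object","properties":{"increments":{"type":"string"},"hand":{"type":"number"},"grip_force":{"type":"number"}},"required":["increments"]}

```bash
ls; mkdir -p pics; python3 - <<'E'
from rig import env, grab_frame, calibration
import cv2
o=env.get_obs();print({k:o[k] for k in('time_s','tcp_pos','eef_rot','width','contact_force')})
for n in('top','side'):
    f=grab_frame(n);cv2.imwrite(f'pics/{n}0.png',f[:,:,::-1])
    c=calibration(n);print(n,c)
print(calibration('wrist'))
E
```

```text
pics
{'time_s': 0.0, 'tcp_pos': array([ 0.19459421, -0.59353953,  0.23063505]), 'eef_rot': array([-3.10098293e+00, -4.95421028e-01,  5.17134974e-04]), 'width': 0.08511309711443887, 'contact_force': array([ 0.379551  ,  0.02255921, -0.05116435])}
top {'mtx': array([[450.24727162,   0.        , 325.60867389],
       [  0.        , 450.24727162, 247.44128568],
       [  0.        ,   0.        ,   1.        ]]), 'rvec': array([ 2.17666388, -2.2176363 ,  0.08723107]), 'tvec': array([-0.00673601,  0.52337513,  0.94630732])}
side {'mtx': array([[477.42637433,   0.        , 318.16898852],
       [  0.        , 477.42637433, 248.86689574],
       [  0.        ,   0.        ,   1.        ]]), 'rvec': array([ 1.93428798, -0.28007296,  0.16433612]), 'tvec': array([-0.51111247,  0.12918766,  0.85045767])}
{'mtx': array([[411.90381986,   0.        , 325.75551244],
       [  0.        , 411.90381986, 238.83972885],
       [  0.        ,   0.        ,   1.        ]]), 'mount': array([[ 4.91385215e-04, -9.57350132e-01, -2.88929893e-01,
         7.43163638e-02],
       [ 9.99999878e-01,  4.56436659e-04,  1.88334472e-04,
        -2.89592734e-04],
       [-4.84238364e-05, -2.88929951e-01,  9.57350240e-01,
        -1.42370715e-01],
       [ 0.00000000e+00,  0.00000000e+00,  0.00000000e+00,
         1.00000000e+00]])}
```

View pics/top0.png

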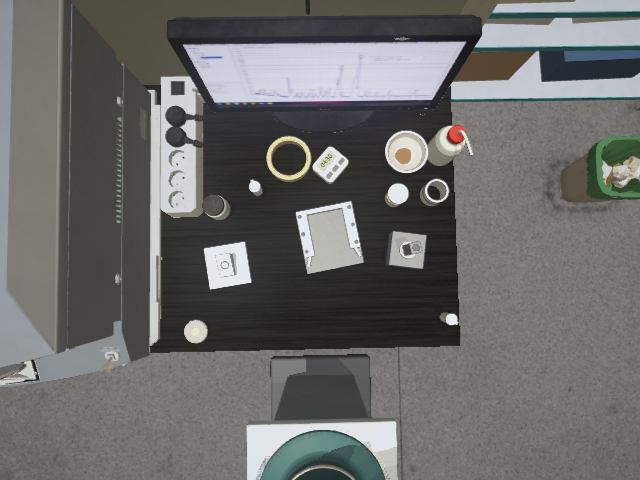

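View pics/side0.png

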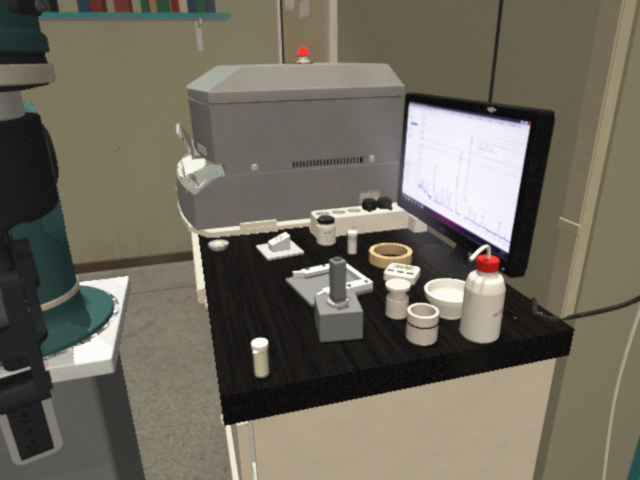

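The top view shows the carrier at (228,266), the rack at (330,238) and the stand and probe at (406,250). In the side view the carrier is at (280,247) and the probe at (338,280). Next I segment them and zoom in.

```bash
cat > h.py <<'E'
import numpy as np, cv2
from rig import env, grab_frame, calibration
from scipy.spatial.transform import Rotation as R
def cam(n,obs=None):
    c=calibration(n)
    if n=='wrist':
        T=np.eye(4);T[:3,:3]=R.from_rotvec(obs['eef_rot']).as_matrix();T[:3,3]=obs['tcp_pos'];T=T@c['mount']
        return c['mtx'],T[:3,:3],T[:3,3]
    Rm=cv2.Rodrigues(np.array(c['rvec']))[0]
    return c['mtx'],Rm.T,-Rm.T@np.array(c['tvec'])
def ray(n,px,z,obs=None):
    K,Rw,o=cam(n,obs);px=np.atleast_2d(px).astype(float)
    d=(Rw@np.linalg.inv(K)@np.c_[px,np.ones(len(px))].T).T
    return o+d*((z-o[2])/d[:,2])[:,None]
def proj(n,P,obs=None):
    K,Rw,o=cam(n,obs);q=(K@Rw.T@(np.atleast_2d(P)-o).T).T
    return q[:,:2]/q[:,2:]
E
python3 - <<'E'
from h import *
f=cv2.imread('pics/top0.png');s=cv2.imread('pics/side0.png')
a=cv2.resize(f[190:310,190:440],(800,384),interpolation=cv2.INTER_CUBIC)
b=cv2.resize(s[225:305,245:385],(374,214),interpolation=cv2.INTER_CUBIC)
im=np.zeros((600,800,3),np.uint8);im[:384]=a;im[386:600,:374]=b
w=cv2.resize(f[235:295,198:258],(214,214),interpolation=cv2.INTER_CUBIC);im[386:600,400:614]=w
cv2.imwrite('pics/z.png',im)
g=f.min(axis=2)
for nm,(x0,y0,x1,y1),t,z in(('carrier',(195,232,262,300),200,.007),('rack',(285,190,375,282),95,.015),('stand',(380,222,435,280),95,.05)):
    m=np.zeros_like(g);m[y0:y1,x0:x1]=(g[y0:y1,x0:x1]>t)*255
    m=cv2.morphologyEx(m,cv2.MORPH_CLOSE,np.ones((9,9)))
    c=max(cv2.findContours(m,0,2)[0],key=cv2.contourArea)
    r=cv2.boxPoints(cv2.minAreaRect(c));p=ray('top',r,z)
    print(nm,r.round(1).tolist(),'\n',p[:,:2].round(4).tolist(),np.linalg.norm(p[1]-p[0]).round(4),np.linalg.norm(p[2]-p[1]).round(4),p.mean(0).round(4))
print(cam('top')[2],cam('side')[2])
E
```

```text
carrier [[202.89999389648438, 248.39999389648438], [243.89999389648438, 241.5], [250.6999969482422, 282.1000061035156], [209.60000610351562, 288.8999938964844]] 
 [[0.5266, 0.2473], [0.5398, 0.1592], [0.4523, 0.1454], [0.4394, 0.233]] 0.0891 0.0885 [0.4895 0.1962 0.007 ]
rack [[294.70001220703125, 211.6999969482422], [351.5, 200.3000030517578], [363.79998779296875, 262.20001220703125], [307.1000061035156, 273.6000061035156]] 
 [[0.6016, 0.0484], [0.6242, -0.0743], [0.4901, -0.0978], [0.4681, 0.024]] 0.1247 0.1361 [ 0.546  -0.0249  0.015 ]
stand [[388.1000061035156, 264.29998779296875], [392.1000061035156, 230.6999969482422], [426.5, 234.8000030517578], [422.5, 268.3999938964844]] 
 [[0.4839, -0.1442], [0.5534, -0.1545], [0.5436, -0.2258], [0.474, -0.2151]] 0.0703 0.072 [ 0.5137 -0.1849  0.05  ]
[ 4.62669463e-01 -1.94223919e-04  9.77446355e-01] [ 0.29755441 -0.85494676  0.42629927]
```

View pics/z.png

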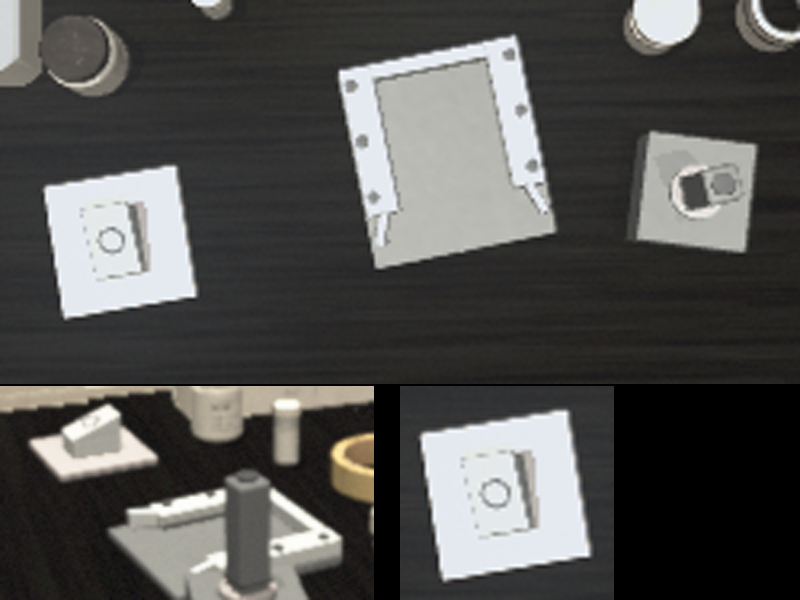

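The zoom shows the block's dark side wider towards the stop side, and the side view shows it rising to the right. So the high end already faces +x (carrier yaw about 9°, rack about 10.4°). Sizes match. Moving to look over the rack and stand with the wrist camera.

```bash
cat >> h.py <<'E'
def Rt(yaw,tilt=0):   # tool x along heading yaw, z down; tilt: tool leaning back, pointing forward-down
    return R.from_euler('z',yaw,degrees=True)*R.from_euler('y',-tilt,degrees=True)*R.from_euler('x',180,degrees=True)
def go(p,Rg):
    o=env.get_obs();Rc=R.from_rotvec(o['eef_rot'])
    d=Rc.inv().apply(np.array(p)-o['tcp_pos'])*1000;r=(Rc.inv()*Rg).as_rotvec(degrees=True)
    print('t',round(o['time_s'],2),'tcp',o['tcp_pos'].round(4),'inc',d.round(1),r.round(2))
E
python3 -c "
from h import *
go((.53,-.08,.26),Rt(10))"
```

```text
t 0.1 tcp [ 0.1946 -0.5936  0.2307] inc [ 478.7 -383.6  -28.9] [-0.06  0.01  8.15]
```

jog_arm(increments="479 -384 -29 0 0 8.1; 479 -384 -29 0 0 8.1; 479 -384 -29 0 0 8.1; 479 -384 -29 0 0 8.1; 479 -384 -29 0 0 8.1")

```text
time_s: 0.52
tcp_pos: [0.3088, -0.418, 0.241]
eef_rot: [-3.129, -0.275, 0.001]
contact_force: [0.5, -1.5, 0.1]
width: 0.0854
grasp_force: 0.0
```

```bash
python3 -c "
from h import *
go((.53,-.08,.26),Rt(10))"
```

```text
t 0.52 tcp [ 0.3088 -0.418   0.241 ] inc [ 276.8 -294.2  -19. ] [-0.02  0.02  0.05]
```

jog_arm(increments="277 -294 -19 0 0 0; 277 -294 -19 0 0 0; 277 -294 -19 0 0 0; 277 -294 -19 0 0 0; 277 -294 -19 0 0 0")

```text
time_s: 0.93
tcp_pos: [0.4228, -0.244, 0.251]
eef_rot: [3.129, 0.275, -0.0]
contact_force: [1.6, -0.7, 0.3]
width: 0.0853
grasp_force: 0.0
```

jog_arm(increments="134 -143 -9 0 0 0; 134 -143 -9 0 0 0; 134 -143 -9 0 0 0; 134 -143 -9 0 0 0; 134 -143 -9 0 0 0")

```text
time_s: 1.35
tcp_pos: [0.5305, -0.0781, 0.26]
eef_rot: [-3.128, -0.279, -0.001]
contact_force: [-0.2, 0.5, -0.4]
width: 0.0856
grasp_force: 0.0
```

```bash
python3 - <<'E'
from h import *
o=env.get_obs();f=grab_frame('wrist');cv2.imwrite('pics/w1.png',f[:,:,::-1]);np.savez('w1.npz',tcp_pos=o['tcp_pos'],eef_rot=o['eef_rot'])
print(o['time_s'],o['tcp_pos'],R.from_rotvec(o['eef_rot']).as_matrix().round(3))
E
```

```text
1.35 [ 0.53054379 -0.07810877  0.2599969 ] [[ 0.984  0.177  0.   ]
 [ 0.177 -0.984  0.001]
 [ 0.    -0.001 -1.   ]]
```

View pics/w1.png

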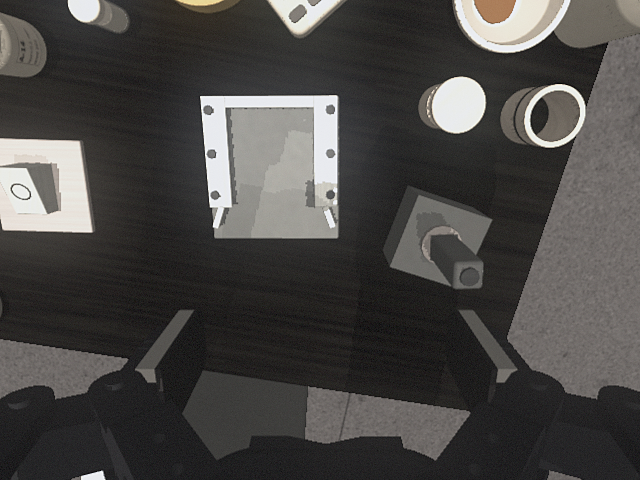

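The wrist view shows the rack (back corners (201,97) and (338,96), apron corners (215,238) and (339,238)), the stand at (437,238) with the handle top around (467,274), and the carrier at the left edge. Measuring from this picture.

```bash
python3 - <<'E'
from h import *
o=dict(np.load('w1.npz'));f=cv2.imread('pics/w1.png').astype(int);g=f.min(axis=2)
# rack outer edges: first/last bright px per row
def rowedge(rows,x0,x1,t,first):
    P=[]
    for r in rows:
        k=np.where(g[r,x0:x1]>t)[0]
        if len(k):P.append((x0+(k[0]-.5 if first else k[-1]+.5),r))
    return np.array(P,float)
def yaw(P):
    v=cv2.fitLine(P[:,:2].astype(np.float32),cv2.DIST_HUBER,0,.01,.01).ravel();v=v*np.sign(v[0]);return np.degrees(np.arctan2(v[1],v[0])),v[2:]
L=ray('wrist',rowedge(range(105,200),185,225,150,True),.021,o);Rr=ray('wrist',rowedge(range(105,190),320,352,150,False),.021,o)
for n,E in(('L',L),('R',Rr)):print(n,yaw(E))
# back edge
bk=[]
for c in range(212,330):
    k=np.where(g[85:130,c]>150)[0]
    if len(k):bk.append((c,85+k[0]-.5))
B=ray('wrist',bk,.021,o);v=cv2.fitLine(B[:,:2].astype(np.float32),cv2.DIST_HUBER,0,.01,.01).ravel();print('back',np.degrees(np.arctan2(v[1],v[0])),v[2:])
fr=[]
for c in range(220,334):
    k=np.where(g[215:250,c]>75)[0]
    if len(k):fr.append((c,215+k[-1]+.5))
F=ray('wrist',fr,.008,o);v=cv2.fitLine(F[:,:2].astype(np.float32),cv2.DIST_HUBER,0,.01,.01).ravel();print('front',np.degrees(np.arctan2(v[1],v[0])),v[2:])
th=np.radians(yaw(L)[0]/2+yaw(Rr)[0]/2);u=np.array([np.cos(th),np.sin(th)]);n=np.array([-u[1],u[0]])
print('th',np.degrees(th));sb=np.median(B[:,:2]@u);sf=np.median(F[:,:2]@u);l=np.median(L[:,:2]@n);r=np.median(Rr[:,:2]@n)
print('len',sb-sf,'wid',l-r,'origin',u*((sb+sf)/2+.0125)+n*(l+r)/2)
# same from top cam, mixed heights
t=np.array([[294.7,211.7],[351.5,200.3],[363.8,262.2],[307.1,273.6]]);a=ray('top',t[:2],.021);b=ray('top',t[2:],.008)
q=np.r_[a,b][:,:2];print('top rack',q.round(4).tolist(),'c',q.mean(0)+.0125*u)
c=cv2.resize(f[170:300,370:500].astype(np.uint8),(600,600),interpolation=cv2.INTER_CUBIC);c=cv2.convertScaleAbs(c,alpha=1.8,beta=10);cv2.imwrite('pics/st.png',c)
E
```

```text
L (np.float32(10.459986), array([0.5515298 , 0.03820783], dtype=float32))
R (np.float32(10.685607), array([ 0.57605696, -0.08021792], dtype=float32))
back -79.7876 [ 0.61041826 -0.01209183]
front -79.77269 [ 0.47817752 -0.03727622]
th 10.572795
len 0.13464120125045181 wid 0.12089904146589558 origin [ 0.55659125 -0.02234355]
top rack [[0.6006, 0.0482], [0.6232, -0.0739], [0.4903, -0.0984], [0.4681, 0.0242]] c [ 0.55784283 -0.02267912]
```

View pics/st.png

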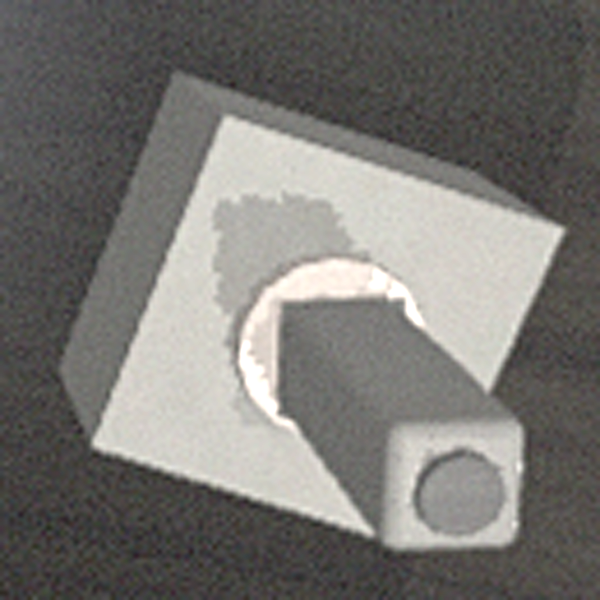

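The crop shows the handle's top face with corners (388,425), (518,420), (522,545) and (385,548), nearly aligned with the tool. The rack origin agrees across both views at about (0.557,-0.0225), yaw 10.4°. Now the probe, a refined carrier pose and the next move.

```bash
python3 - <<'E'
from h import *
o=dict(np.load('w1.npz'))
s=130/600;c=np.array([[388,425],[518,420],[522,545],[385,548]])*s+[370,170]
p=ray('wrist',c,.128,o);e=np.diff(np.r_[p,p[:1]],axis=0)
print('handle',p.mean(0),np.linalg.norm(e,axis=1).round(4),(np.degrees(np.arctan2(e[:,1],e[:,0]))%90).round(1))
print('button',ray('wrist',np.array([[459,492]])*s+[370,170],.131,o))
t=np.array([[224,117],[563,230],[95,450]])*s+[370,170];q=ray('wrist',t,.05,o);print('stand',(q[1]+q[2])/2,np.linalg.norm(q[1]-q[0]),np.linalg.norm(q[2]-q[0]))
# carrier right edge in wrist view
f=cv2.imread('pics/w1.png').min(axis=2).astype(int)
P=[(np.where(f[r,40:130]>120)[0][-1]+40.5,r) for r in range(148,226)];E=ray('wrist',P,.007,o)
v=cv2.fitLine(E[:,:2].astype(np.float32),cv2.DIST_HUBER,0,.01,.01).ravel();print('carrier edge yaw',np.degrees(np.arctan(v[1]/v[0])),'mid',E.mean(0), 'ends',E[0],E[-1])
go((.489+.005,.196,.12),Rt(9))
E
```

```text
handle [ 0.51355831 -0.18415192  0.128     ] [0.0199 0.0209 0.0214 0.0205] [12.6 18.2 11.6 14. ]
button [[ 0.51360669 -0.18402804  0.131     ]]
stand [ 0.51239922 -0.18534046  0.05      ] 0.06962589790705091 0.06992992275181548
carrier edge yaw 8.667161 mid [0.49673996 0.15160255 0.007     ] ends [0.53308379 0.15725686 0.007     ] [0.45904808 0.14589042 0.007     ]
t 1.4 tcp [ 0.5325 -0.0737  0.2601] inc [  10.8 -271.9  140.8] [-0.13 -0.09  1.45]
```

jog_arm(increments="11 -272 100 0 0 1.4; 11 -272 100 0 0 1.4; 11 -272 100 0 0 1.4; 11 -272 100 0 0 1.4; 11 -272 100 0 0 1.4", hand=55)

```text
time_s: 1.82
tcp_pos: [0.5022, 0.1135, 0.1874]
eef_rot: [3.133, 0.236, -0.0]
contact_force: [0.8, -0.1, 0.6]
width: 0.0549
grasp_force: 0.0
```

```bash
python3 -c "
from h import *
go((.4945,.197,.10),Rt(8.8))"
```

```text
t 1.82 tcp [0.5022 0.1135 0.1874] inc [  4.9 -83.7  87.4] [-0.    0.01 -0.17]
```

jog_arm(increments="5 -84 87 0 0 -0.2; 5 -84 87 0 0 -0.2; 5 -84 87 0 0 -0.2; 5 -84 87 0 0 -0.2; 5 -84 87 0 0 -0.2")

```text
time_s: 2.23
tcp_pos: [0.4939, 0.1969, 0.0995]
eef_rot: [3.132, 0.247, -0.005]
contact_force: [-0.3, -0.6, 1.7]
width: 0.0551
grasp_force: 0.0
```

```bash
python3 - <<'E'
from h import *
o=env.get_obs();f=grab_frame('wrist');cv2.imwrite('pics/w2.png',f[:,:,::-1])
np.savez('w2.npz',tcp_pos=o['tcp_pos'],eef_rot=o['eef_rot'])
go((.4945,.197,.011),Rt(8.8))
E
```

```text
t 2.28 tcp [0.495  0.1958 0.1007] inc [-0.2 -1.3 89.7] [0.01 0.07 0.1 ]
```

View pics/w2.png

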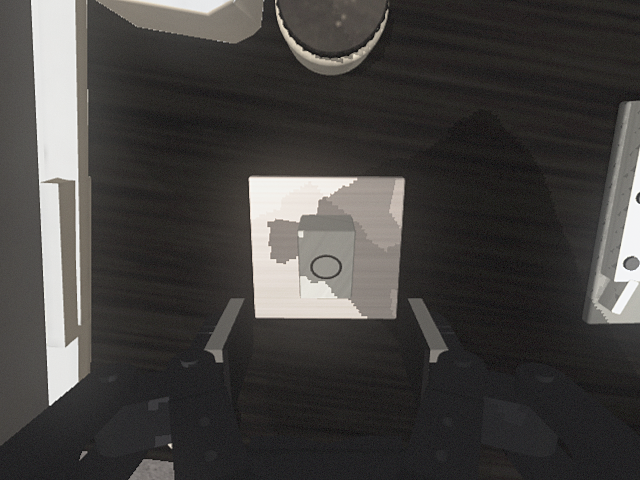

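The ring is at (326,267) and the slab square, centred between the fingers. Descend.

jog_arm(increments="0 -1 30 0 0 0; 0 -1 60 0 0 0; 0 -1 82 0 0 0; 0 -1 89 0 0 0; 0 -1 89 0 0 0")

```text
time_s: 2.7
tcp_pos: [0.495, 0.1957, 0.0116]
eef_rot: [3.132, 0.24, -0.002]
contact_force: [0.6, -0.5, 0.4]
width: 0.0553
grasp_force: 0.0
```

```bash
python3 - <<'E'
from h import *
o=dict(np.load('w2.npz'));print('spot',ray('wrist',[[326,267]],.0324,o), 'slab', ray('wrist',[[249,177],[404,177],[397,319],[256,319]],.007,o).round(4))
go((.4945,.197,.011),Rt(8.8))
E
```

```text
spot [[0.48881556 0.19626876 0.0324    ]] slab [[0.5264 0.2467 0.007 ]
 [0.5403 0.1595 0.007 ]
 [0.4516 0.1448 0.007 ]
 [0.4375 0.233  0.007 ]]
t 2.7 tcp [0.495  0.1957 0.0116] inc [-0.3 -1.4  0.6] [ 0.03  0.08 -0.03]
```

jog_arm(increments="0 0 0 0 0 0; 0 0 0 0 0 0; 0 0 0 0 0 0; 0 0 0 0 0 0; 0 0 0 0 0 0", hand=20, grip_force=50)

```text
time_s: 3.12
tcp_pos: [0.4963, 0.1969, 0.014]
eef_rot: [-3.132, -0.241, -0.004]
contact_force: [-1.8, -2.3, 8.2]
width: 0.0297
grasp_force: 50.2
```

jog_arm(increments="0 0 0 0 0 0; 0 0 -8 0 0 0; 0 0 -25 0 0 0; 0 0 -30 0 0 0; 0 0 -30 0 0 0")

```text
time_s: 3.53
tcp_pos: [0.4962, 0.1972, 0.0441]
eef_rot: [-3.131, -0.242, -0.005]
contact_force: [0.2, -0.1, -2.8]
width: 0.0288
grasp_force: 50.0
```

```bash
python3 - <<'E'
from h import *
o=env.get_obs();f=grab_frame('wrist');cv2.imwrite('pics/w3.png',f[:,:,::-1]);np.savez('w3.npz',tcp_pos=o['tcp_pos'],eef_rot=o['eef_rot'])
f2=grab_frame('side');cv2.imwrite('pics/s3.png',np.hstack([cv2.resize(f[130:350,200:450],(400,352)),cv2.resize(f2[200:288,230:330],(400,352),interpolation=2)])[:,:,::-1])
# tool target: carrier origin -> rack x=-105 then; tool offset along x ~ +5.7mm
u=np.array([np.cos(np.radians(10.4)),np.sin(np.radians(10.4))])
c=o['tcp_pos'][:2]
off=Rt(8.8).inv().apply(np.r_[c-np.array([.4889,.1963]),0]);print('tcp in carrier',off)
g=np.array([.557,-.0225])+u*(-.105+off[0])
go((*g,.041),Rt(10.4))
E
```

```text
tcp in carrier [7.39369337e-03 2.79056673e-04 3.41745861e-20]
t 3.63 tcp [0.4954 0.1967 0.0424] inc [-70.3 228.7   1.3] [-0.   -0.05 -1.56]
```

View pics/s3.png

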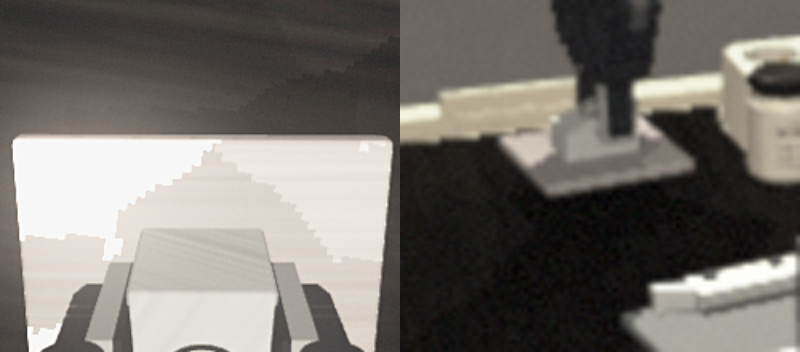

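The slab is held flat. The block is gripped near its high end. Carry it to over the apron.

jog_arm(increments="-10 30 0 0 0 0; -21 70 0 0 0 0; -33 110 0 0 0 -1; -45 150 0 0 0 -1.5; -57 185 0 0 0 -1.5")

```text
time_s: 4.05
tcp_pos: [0.4663, 0.0029, 0.0415]
eef_rot: [3.129, 0.284, -0.001]
contact_force: [1.4, -0.6, -1.9]
width: 0.0288
grasp_force: 50.1
```

jog_arm(increments="-8 25 0 0 0 0; -12 38 0 0 0 0; -13 43 0 0 0 0; -13 43 0 0 0 0; -13 43 0 0 0 0")

```text
time_s: 4.47
tcp_pos: [0.4623, -0.0385, 0.0418]
eef_rot: [-3.128, -0.284, 0.0]
contact_force: [0.2, 1.4, -1.6]
width: 0.0291
grasp_force: 50.2
```

```bash
python3 - <<'E'
from h import *
o=env.get_obs();f=grab_frame('wrist');np.savez('w4.npz',tcp_pos=o['tcp_pos'],eef_rot=o['eef_rot']);cv2.imwrite('pics/w4.png',f[:,:,::-1])
u=np.array([np.cos(np.radians(10.4)),np.sin(np.radians(10.4))])
g=np.array([.557,-.0225])+u*(-.105+.0074);go((*g,.03),Rt(10.4));print(o['contact_force'])
o3=dict(np.load('w3.npz'));K,Rw,c=cam('wrist',o3)
for d in((208.1,443.8),):
    Z=K[0,0]*.09/(d[1]-d[0]);px=np.array([sum(d)/2,215.8,1]);print('front top edge mid',c+Rw@(np.linalg.inv(K)@px*Z),o3['tcp_pos'])
E
```

```text
t 4.52 tcp [ 0.4623 -0.0381  0.0419] inc [-1.7  1.8 11.9] [-0.04  0.    0.03]
[ 0.18013791  1.39091163 -1.62735166]
front top edge mid [0.53305021 0.20315992 0.03350148] [0.49624935 0.19715536 0.04412608]
```

View pics/w4.png

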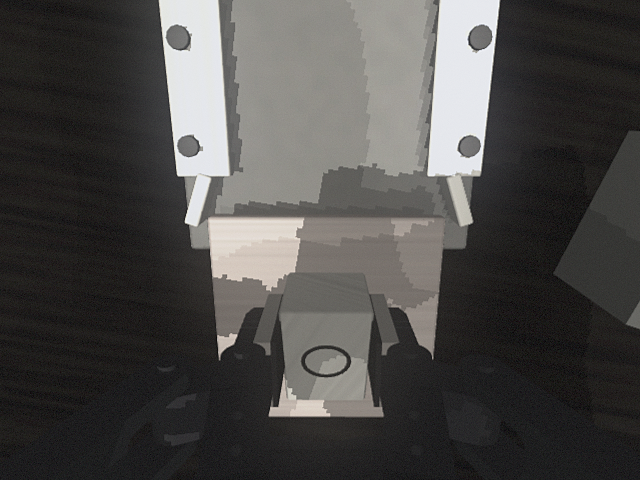

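The slab front is at row 217, columns 209–444, short of the cheeks; the slot midline is about 4 px right of the tool, which matches the computed 1.8 mm shift. Lower until contact.

jog_arm(increments="-1 1.8 6 0 0 0; -1 1.8 12 0 0 0; -1 1.8 12 0 0 0; -1 1.8 13 0 0 0; -1 1.8 14 0 0 0")

```text
time_s: 4.93
tcp_pos: [0.4615, -0.0409, 0.0278]
eef_rot: [-3.128, -0.284, 0.001]
contact_force: [0.6, -0.8, -2.4]
width: 0.0288
grasp_force: 50.2
```

jog_arm(increments="0 0 1 0 0 0; 0 0 2 0 0 0; 0 0 2 0 0 0")

```text
time_s: 5.18
tcp_pos: [0.4616, -0.0413, 0.026]
eef_rot: [-3.129, -0.283, 0.0]
contact_force: [0.1, -0.2, -2.3]
width: 0.0288
grasp_force: 50.2
```

jog_arm(increments="0 0 1 0 0 0; 0 0 1 0 0 0; 0 0 1 0 0 0")

```text
time_s: 5.43
tcp_pos: [0.4615, -0.0413, 0.0251]
eef_rot: [-3.129, -0.283, 0.0]
contact_force: [0.2, -1.3, -2.1]
width: 0.0291
grasp_force: 50.2
```

jog_arm(increments="0 0 1 0 0 0; 0 0 1 0 0 0; 0 0 1 0 0 0")

```text
time_s: 5.68
tcp_pos: [0.4615, -0.0413, 0.024]
eef_rot: [-3.129, -0.283, 0.0]
contact_force: [-0.8, -0.0, -1.5]
width: 0.0293
grasp_force: 50.2
```

jog_arm(increments="0 0 1 0 0 0; 0 0 1 0 0 0; 0 0 1 0 0 0")

```text
time_s: 5.93
tcp_pos: [0.4615, -0.0413, 0.023]
eef_rot: [-3.129, -0.283, 0.0]
contact_force: [-0.3, 0.1, -1.1]
width: 0.0292
grasp_force: 50.2
```

jog_arm(increments="0 0 1 0 0 0; 0 0 1 0 0 0; 0 0 1 0 0 0")

```text
time_s: 6.18
tcp_pos: [0.4616, -0.0413, 0.0221]
eef_rot: [-3.129, -0.283, -0.0]
contact_force: [-0.7, 0.0, -2.4]
width: 0.0289
grasp_force: 50.3
```

jog_arm(increments="0 0 1 0 0 0; 0 0 1 0 0 0; 0 0 1 0 0 0")

```text
time_s: 6.43
tcp_pos: [0.4615, -0.0413, 0.0217]
eef_rot: [3.128, 0.283, -0.0]
contact_force: [-7.5, 0.1, 21.1]
width: 0.029
grasp_force: 53.6
```

jog_arm(increments="0 0 1 0 0 0; 0 0 1 0 0 0; 0 0 1 0 0 0")

```text
time_s: 6.68
tcp_pos: [0.4614, -0.0413, 0.021]
eef_rot: [3.128, 0.283, -0.0]
contact_force: [-12.6, 0.2, 33.6]
width: 0.0288
grasp_force: 56.2
```

Contact with the floor is at TCP z ≈ 0.022. Back off slightly and slide in.

jog_arm(increments="0 0 -2.2 0 0 0; 5 0 -2.2 0 0 0; 10 0 -2.2 0 0 0; 15 0 -2.2 0 0 0; 20 0 -2.2 0 0 0")

```text
time_s: 7.1
tcp_pos: [0.4817, -0.0374, 0.022]
eef_rot: [-3.128, -0.284, 0.001]
contact_force: [-0.8, 0.7, -1.5]
width: 0.0293
grasp_force: 51.3
```

```bash
cat > rk.py <<'E'
from h import *
u=np.array([np.cos(np.radians(10.4)),np.sin(np.radians(10.4))]);n=np.array([-u[1],u[0]]);O=np.array([.557,-.0225])
o=env.get_obs();d=o['tcp_pos'][:2]-O;x=R.from_rotvec(o['eef_rot']).as_matrix()[:,0]
print('carrier in rack x %.4f y %.4f'%(d@u-.0076,d@n),'yaw',np.degrees(np.arctan2(x[1],x[0])),'z',o['tcp_pos'][2],o['contact_force'],o['wrist_torque'])
E
python3 rk.py
```

```text
carrier in rack x -0.0843 y -0.0011 yaw 10.357546086745781 z 0.02200298664121943 [-0.81990186  0.68141817 -1.51908145] [ 0.1325336   0.15565392 -0.0068438 ]
```

jog_arm(increments="6 -0.5 0 0 0 0; 12 -0.8 0 0 0 0; 18 -0.8 0 0 0 0; 24 -0.8 0 0 0 0; 30 -0.8 0 0 0 0")

```text
time_s: 7.52
tcp_pos: [0.5112, -0.0314, 0.0222]
eef_rot: [-3.129, -0.283, 0.0]
contact_force: [-0.0, 0.2, -1.8]
width: 0.0291
grasp_force: 51.3
```

jog_arm(increments="6 0 0 0 0 0; 12 0 0 0 0 0; 18 0 0 0 0 0; 24 0 0 0 0 0; 30 0 0 0 0 0")

```text
time_s: 7.93
tcp_pos: [0.5406, -0.026, 0.0222]
eef_rot: [-3.129, -0.283, 0.0]
contact_force: [-0.2, 0.1, -1.6]
width: 0.0289
grasp_force: 51.3
```

```bash
python3 rk.py
```

```text
carrier in rack x -0.0243 y -0.0005 yaw 10.34964557487988 z 0.02223501367015591 [-0.15957996  0.10117424 -1.63011706] [-0.0368394   0.09504785 -0.02458888]
```

Sliding freely with no side force. About 24 mm to go.

jog_arm(increments="5 0 0 0 0 0; 10 0 0 0 0 0; 15 0 0 0 0 0; 18 0 0 0 0 0; 20 0 0 0 0 0")

```text
time_s: 8.35
tcp_pos: [0.5601, -0.0224, 0.0222]
eef_rot: [-3.129, -0.283, 0.0]
contact_force: [-0.4, -0.9, -1.5]
width: 0.0289
grasp_force: 51.3
```

jog_arm(increments="1 0 0 0 0 0; 2 0 0 0 0 0; 3 0 0 0 0 0; 4 0 0 0 0 0")

```text
time_s: 8.68
tcp_pos: [0.5637, -0.0219, 0.0223]
eef_rot: [-3.129, -0.283, 0.0]
contact_force: [-0.4, -0.7, -1.5]
width: 0.0292
grasp_force: 51.4
```

```bash
python3 rk.py
```

```text
carrier in rack x -0.0009 y -0.0006 yaw 10.345535432999608 z 0.022259104530683003 [-0.37096246 -0.67703584 -1.50468713] [0.00843807 0.08903156 0.00670859]
```

jog_arm(increments="0.7 0 0 0 0 0; 1.4 0 0 0 0 0; 1.4 0 0 0 0 0")

```text
time_s: 8.93
tcp_pos: [0.5641, -0.0219, 0.022]
eef_rot: [3.128, 0.283, -0.004]
contact_force: [-7.0, -1.3, 1.6]
width: 0.0289
grasp_force: 51.8
```

jog_arm(increments="0.7 0 0 0 0 0; 1.4 0 0 0 0 0; 1.4 0 0 0 0 0")

```text
time_s: 9.18
tcp_pos: [0.5642, -0.0218, 0.0216]
eef_rot: [3.128, 0.283, -0.008]
contact_force: [-13.5, -2.0, 6.6]
width: 0.0289
grasp_force: 52.4
```

Against the stop (13 N). Release within the lip gap and rise.

jog_arm(increments="-1 0 0 0 0 0; -1 0 0 0 0 0; -1 0 0 0 0 0; -1 0 -1 0 0 0", hand=41)

```text
time_s: 9.52
tcp_pos: [0.5658, -0.0214, 0.0233]
eef_rot: [-3.129, -0.283, -0.001]
contact_force: [-0.1, -1.2, -0.3]
width: 0.0411
grasp_force: 0.0
```

jog_arm(increments="0 0 -10 0 0 0; 0 0 -40 0 0 0; 0 0 -80 0 0 0; 0 0 -120 0 0 0; 0 0 -140 0 0 0")

```text
time_s: 9.93
tcp_pos: [0.5669, -0.0211, 0.1686]
eef_rot: [3.128, 0.284, 0.008]
contact_force: [0.8, -1.2, 0.9]
width: 0.0411
grasp_force: 0.0
```

```bash
python3 - <<'E'
from h import *
o=env.get_obs();f=grab_frame('wrist');cv2.imwrite('pics/w5.png',f[:,:,::-1]);np.savez('w5.npz',tcp_pos=o['tcp_pos'],eef_rot=o['eef_rot'])
go((.5135,-.1842,.20),Rt(13))
E
```

```text
t 9.98 tcp [ 0.5681 -0.0212  0.1708] inc [-82.8 150.6 -29.5] [ 0.13 -0.45 -2.63]
```

View pics/w5.png

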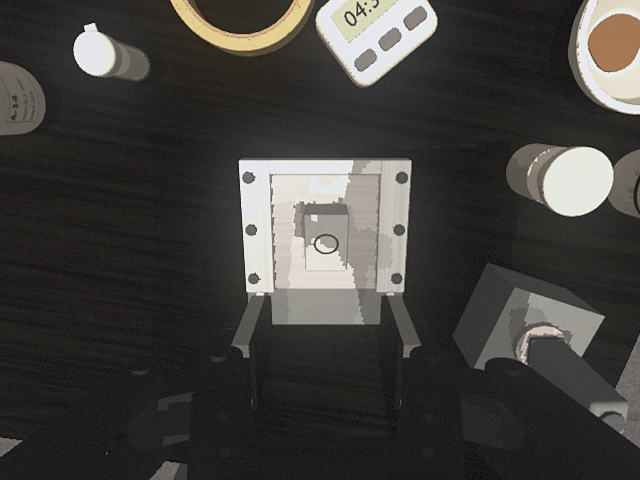

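The carrier sits fully home under the lips, with the ring at (326,243). Now to the probe, rising a little first.

jog_arm(increments="-20 20 -30 0 0 0; -40 60 -30 0 0 -2.6; -60 100 -30 0 0 -2.6; -75 135 -30 0 0 -2.6; -83 151 -30 0 0 -2.6", hand=60)

```text
time_s: 10.4
tcp_pos: [0.5093, -0.19, 0.1941]
eef_rot: [3.121, 0.347, 0.0]
contact_force: [0.5, -0.8, 0.8]
width: 0.06
grasp_force: 0.0
```

jog_arm(increments="0 0 0 0 0 0; 0 0 0 0 0 0")

```text
time_s: 10.57
tcp_pos: [0.5106, -0.1861, 0.1939]
eef_rot: [3.122, 0.351, 0.001]
contact_force: [0.2, 1.0, 0.4]
width: 0.0602
grasp_force: 0.0
```

```bash
python3 - <<'E'
from h import *
o=env.get_obs();f=grab_frame('wrist');np.savez('w6.npz',tcp_pos=o['tcp_pos'],eef_rot=o['eef_rot'])
c=cv2.convertScaleAbs(f[200:340,250:410],alpha=1.6);cv2.imwrite('pics/w6.png',cv2.resize(c,(640,560),interpolation=2)[:,:,::-1])
print(o['time_s'],proj('wrist',[.5135,-.184,.128],o))
o5=dict(np.load('w5.npz'));print('spot',ray('wrist',[[326,243]],.0404,o5))
E
```

```text
10.5667 [[323.66644132 253.55035198]]
spot [[ 0.55730373 -0.02283442  0.0404    ]]
```

View pics/w6.png

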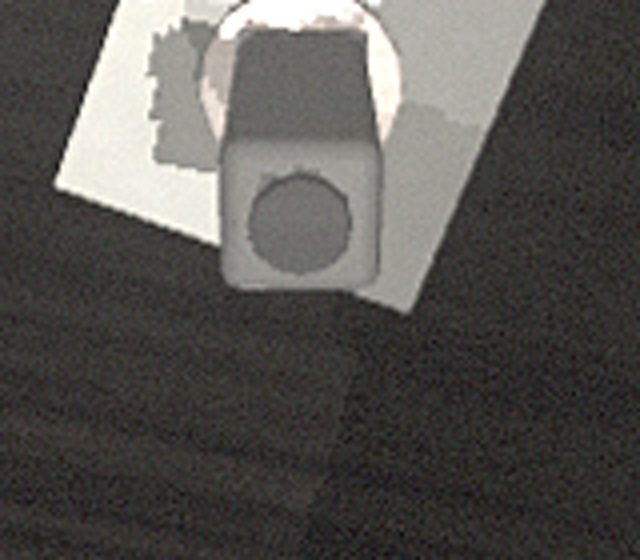

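The handle's top centre maps to (325,253), within 2 px of prediction, and it is square to the tool. Descend over it.

```bash
python3 -c "
from h import *
go((.5136,-.1846,.078),Rt(12.8))"
```

```text
t 10.62 tcp [ 0.5111 -0.1847  0.1938] inc [  2.4   0.5 115.8] [-0.   -0.03  0.14]
```

jog_arm(increments="2.4 0.5 15 0 0 0; 2.4 0.5 45 0 0 0; 2.4 0.5 80 0 0 0; 2.4 0.5 108 0 0 0; 2.4 0.5 116 0 0 0")

```text
time_s: 11.03
tcp_pos: [0.512, -0.1828, 0.0739]
eef_rot: [-3.118, -0.358, 0.006]
contact_force: [0.1, 0.6, -0.2]
width: 0.0605
grasp_force: 0.0
```

jog_arm(increments="0 0 0 0 0 0; 0 0 0 0 0 0; 0 0 0 0 0 0; 0 0 0 0 0 0; 0 0 0 0 0 0", hand=12, grip_force=60)

```text
time_s: 11.45
tcp_pos: [0.5147, -0.1849, 0.0792]
eef_rot: [3.12, 0.355, 0.004]
contact_force: [-1.9, 2.7, 9.0]
width: 0.0218
grasp_force: 59.2
```

jog_arm(increments="0 0 -15 0 0 0; 0 0 -45 0 0 0; 0 0 -80 0 0 0; 0 0 -110 0 0 0; 0 0 -110 0 0 0")

```text
time_s: 11.87
tcp_pos: [0.5161, -0.1855, 0.194]
eef_rot: [3.117, 0.354, 0.012]
contact_force: [1.3, -0.4, -0.3]
width: 0.0213
grasp_force: 59.4
```

```bash
python3 - <<'E'
from h import *
o=env.get_obs();f=grab_frame('side');cv2.imwrite('pics/s7.png',f[:,:,::-1])
K,Rw,c=cam('side');print(o['time_s'],o['tcp_pos'],R.from_rotvec(o['eef_rot']).as_matrix().round(4).tolist())
p=o['tcp_pos'];print(proj('side',[p,p-[0,0,.068]]))
cv2.imwrite('pics/s7c.png',cv2.resize(f[100:320,250:430],(590,600*11//11),interpolation=2)[:,:,::-1])
E
```

```text
11.8667 [ 0.51606924 -0.18553141  0.19403661] [[0.9745, 0.2241, 0.0084], [0.2241, -0.9746, -0.0036], [0.0074, 0.0054, -1.0]]
[[339.08451978 219.21732571]
 [339.15671017 259.61845765]]
```

View pics/s7c.png

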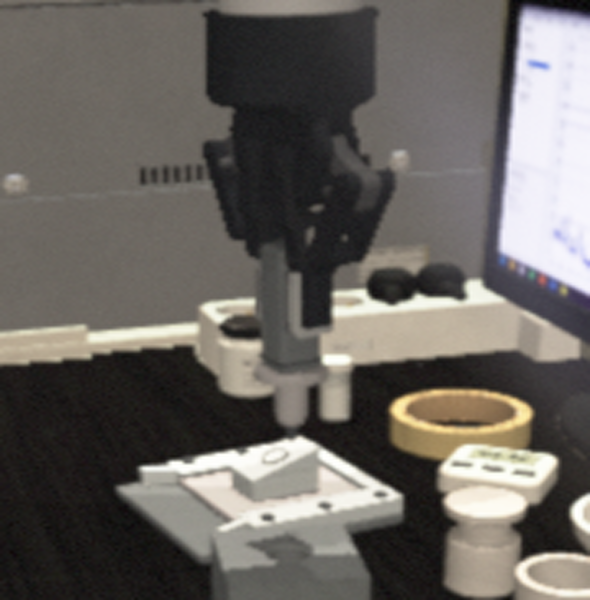

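The probe hangs straight in the gripper with its tip at (339,258), where the tool axis predicts (about 68 mm beyond the TCP). Hover over the ring, tilted 20°.

```bash
cat > pr.py <<'E'
import sys
from h import *
S=np.array([.5573,-.0227,.0404]);L=.069
Rg=Rt(10.4,20);z=Rg.as_matrix()[:,2]
o=env.get_obs();Rc=R.from_rotvec(o['eef_rot']).as_matrix();tip=o['tcp_pos']+L*Rc[:,2]
print('tip rel spot in tool axes mm',(Rg.as_matrix().T@(tip-S)*1000).round(2),'ang',np.degrees(np.arccos(Rc[:,2]@z)).round(2),'F along tool',(Rc.T@o['contact_force']).round(2))
if len(sys.argv)>1:go(S-z*(L+float(sys.argv[1])),Rg)
E
python3 pr.py .035
```

```text
tip rel spot in tool axes mm [ -38.3   152.73 -101.06] ang 19.69 F along tool [ 0.08 -0.17  1.97]
t 11.92 tcp [ 0.5151 -0.1855  0.1913] inc [  41.8 -151.    52.7] [-0.22 19.69  2.55]
```

jog_arm(increments="5 -25 0 0 0 0; 15 -60 10 0 6 1; 25 -95 20 0 12 2; 35 -130 40 -0.2 18 2.5; 42 -151 52 -0.2 19.7 2.5")

```text
time_s: 12.33
tcp_pos: [0.5184, -0.0265, 0.1345]
eef_rot: [-3.046, -0.277, -0.535]
contact_force: [1.8, 0.3, -1.6]
width: 0.0215
grasp_force: 59.3
```

jog_arm(increments="0 0 0 0 0 0; 0 0 0 0 0 0; 0 0 0 0 0 0")

```text
time_s: 12.58
tcp_pos: [0.5208, -0.0287, 0.1356]
eef_rot: [-3.049, -0.278, -0.529]
contact_force: [0.7, -0.6, -1.4]
width: 0.0216
grasp_force: 59.3
```

```bash
python3 pr.py .012; python3 - <<'E'
from h import *
o=env.get_obs();f=grab_frame('side');w=grab_frame('wrist');np.savez('w8.npz',tcp_pos=o['tcp_pos'],eef_rot=o['eef_rot'])
cv2.imwrite('pics/s8.png',f[:,:,::-1]);cv2.imwrite('pics/w8.png',w[:,:,::-1])
im=np.zeros((480,800,3),np.uint8);im[:,:400]=cv2.resize(f[220:316,290:370],(400,480),interpolation=2);im[:,400:]=cv2.resize(w[200:380,250:400],(400,480),interpolation=2)
cv2.imwrite('pics/c8.png',im[:,:,::-1])
z=R.from_rotvec(o['eef_rot']).as_matrix()[:,2]
P=[o['tcp_pos']+z*l for l in(.057,.069)]+[np.array([.5573,-.0227,.0404])]
print(proj('side',P).round(1),proj('wrist',P,o).round(1))
E
```

```text
tip rel spot in tool axes mm [ -2.59  -0.93 -33.09] ang 0.38 F along tool [0.05 0.7  1.53]
t 12.58 tcp [ 0.5208 -0.0287  0.1356] inc [ 2.3  0.7 21.1] [-0.22  0.31 -0.01]
[[325.1 248.3]
 [327.  253.3]
 [333.5 266.2]] [[326.5 264.9]
 [326.4 257.2]
 [328.1 235.2]]
```

View pics/c8.png

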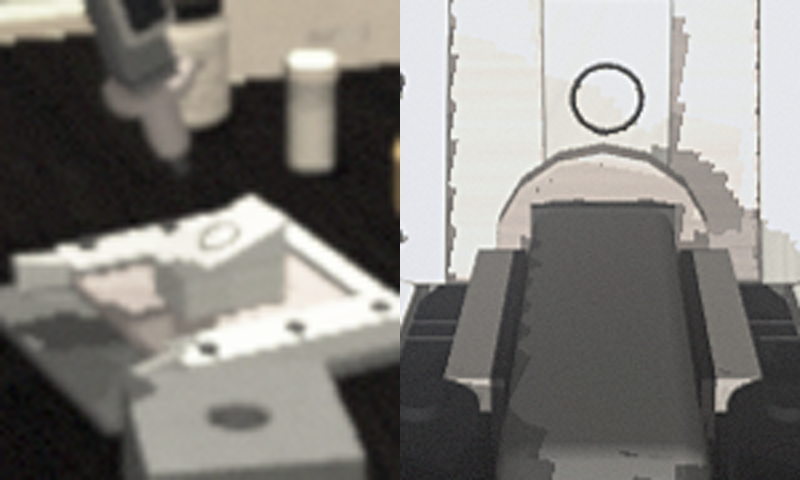

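In the side view the tip is at (326,254) and the ring at (334,267). In the wrist view the ring is at (327.6,236.8). All are within about 1.5 px of prediction. Approach.

jog_arm(increments="2 0.7 6 -0.2 0.3 0; 2 0.7 12 -0.2 0.3 0; 2 0.7 18 -0.2 0.3 0; 2 0.7 21 -0.2 0.3 0; 2 0.7 21 -0.2 0.3 0")

```text
time_s: 13.1
tcp_pos: [0.5292, -0.0271, 0.1151]
eef_rot: [-3.05, -0.277, -0.535]
contact_force: [-0.7, 0.0, -1.7]
width: 0.0213
grasp_force: 59.3
```

jog_arm(increments="0 0 2 0 0 0; 0 0 4 0 0 0; 0 0 6 0 0 0; 0 0 6 0 0 0; 0 0 6 0 0 0")

```text
time_s: 13.52
tcp_pos: [0.5314, -0.0269, 0.1105]
eef_rot: [-3.05, -0.277, -0.537]
contact_force: [-0.9, -0.2, -2.0]
width: 0.0213
grasp_force: 59.3
```

```bash
python3 pr.py -.001
```

```text
tip rel spot in tool axes mm [-0.67 -0.58 -5.82] ang 0.05 F along tool [-1.5  -0.    1.55]
t 13.52 tcp [ 0.5314 -0.0269  0.1105] inc [0.7 0.5 6.8] [-0.04  0.01 -0.01]
```

jog_arm(increments="0 0.5 1 0 0 0; 0 0.5 2 0 0 0; 0 0.5 3 0 0 0; 0 0.5 4 0 0 0; 0 0.5 4 0 0 0")

```text
time_s: 13.93
tcp_pos: [0.5329, -0.0272, 0.1066]
eef_rot: [-3.05, -0.277, -0.537]
contact_force: [0.5, 0.1, -1.2]
width: 0.0211
grasp_force: 59.3
```

```bash
python3 pr.py
```

```text
tip rel spot in tool axes mm [-0.73 -0.08 -1.67] ang 0.05 F along tool [0.09 0.02 1.32]
```

jog_arm(increments="0 0 1 0 0 0; 0 0 2 0 0 0; 0 0 3 0 0 0; 0 0 3 0 0 0; 0 0 3 0 0 0")

```text
time_s: 14.35
tcp_pos: [0.5339, -0.027, 0.1039]
eef_rot: [-3.05, -0.277, -0.538]
contact_force: [-0.4, -0.1, 0.3]
width: 0.0208
grasp_force: 59.4
```

```bash
python3 pr.py
```

```text
tip rel spot in tool axes mm [-0.61 -0.09  1.2 ] ang 0.05 F along tool [-0.26  0.02 -0.45]
```

jog_arm(increments="0 0 0.5 0 0 0; 0 0 1 0 0 0; 0 0 1.5 0 0 0; 0 0 2 0 0 0; 0 0 2 0 0 0")

```text
time_s: 14.77
tcp_pos: [0.5346, -0.0268, 0.102]
eef_rot: [-3.05, -0.277, -0.538]
contact_force: [-1.1, -0.7, 1.3]
width: 0.0213
grasp_force: 59.4
```

```bash
python3 pr.py
```

```text
tip rel spot in tool axes mm [-0.63 -0.08  3.23] ang 0.04 F along tool [-0.69  0.48 -1.69]
```

Contact is made. I'll take a few force readings before deciding on more depth.

jog_arm(increments="0 0 0.5 0 0 0; 0 0 1 0 0 0; 0 0 1 0 0 0")

```text
time_s: 15.02
tcp_pos: [0.5349, -0.0268, 0.101]
eef_rot: [-3.05, -0.277, -0.537]
contact_force: [-1.6, -0.1, 1.0]
width: 0.0212
grasp_force: 59.5
```

jog_arm(increments="0 0 0 0 0 0; 0 0 0 0 0 0")

```text
time_s: 15.18
tcp_pos: [0.5349, -0.0268, 0.1011]
eef_rot: [-3.05, -0.277, -0.538]
contact_force: [-0.8, 0.9, 0.5]
width: 0.0211
grasp_force: 59.5
```

jog_arm(increments="0 0 0 0 0 0; 0 0 0 0 0 0")

```text
time_s: 15.35
tcp_pos: [0.5349, -0.0268, 0.1011]
eef_rot: [-3.05, -0.277, -0.538]
contact_force: [0.1, 0.2, 1.2]
width: 0.0212
grasp_force: 59.5
```

jog_arm(increments="0 0 0 0 0 0; 0 0 0 0 0 0")

```text
time_s: 15.52
tcp_pos: [0.5349, -0.0268, 0.1011]
eef_rot: [-3.05, -0.277, -0.538]
contact_force: [-0.8, -0.7, 1.1]
width: 0.0215
grasp_force: 59.5
```

```bash
python3 pr.py; python3 - <<'E'
from h import *
f=grab_frame('side');w=grab_frame('wrist')
im=np.zeros((480,800,3),np.uint8);im[:,:400]=cv2.resize(f[230:302,300:360],(400,480),interpolation=2);im[:,400:]=cv2.resize(w[200:380,250:400],(400,480),interpolation=2)
cv2.imwrite('pics/c9.png',im[:,:,::-1])
E
```

```text
tip rel spot in tool axes mm [-0.6  -0.07  4.14] ang 0.04 F along tool [-0.47  0.52 -1.37]
```

```bash
python3 -c "
from rig import env
print(env.finish_job())"
```

```text
the job is handed in; nothing more can be done
None
```

The job is handed in at about 15.6 s, no verdict returned: the carrier is home and released, and the gripped probe is square on the ring (within about 1 mm) with its tip pushed in an estimated 4–6 mm, though I viewed 12 pictures, over the limit of 10.

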